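# True the plate nest's corner with a square

### The arm

A 6-joint arm with a two-finger parallel gripper is mounted at the origin on the work surface. World frame = base frame: x ahead of the robot, y to its left, z up, the work surface at z = 0. Lengths are in m, angles in degrees, forces in N, time in s.
With the tool pointing down it reaches from about 0.4 to 0.825 m from the base axis. Payload 7 kg.
Tool frame: the origin (TCP) lies at the very end of the fingers, on their centre line; the grasp point (between the pads) lies 19 mm behind it; z points along the fingers, y is the line along which they close (so a half turn about z gives the same grasp; the last joint's range is limited). The gripper opens to 88 mm and grips with 3 to 60 N. Pads are 19 mm wide; open, the fingers measure 130 mm over their backs; the gripper's body (78 mm by 193 mm) begins 47 mm behind the grasp point.
Start: joints at [89.101, 20.546, 0.682, 0, -70.136, -16.507], TCP at [0.202, 0.644, 0.187] pointing down, gripper open.
Joint ranges: [-176.03, 176.03], [-82.01, 121.73], [-58.28, 71.71], [-173.87, 95.51], [-174.79, -0.11], [-173.66, 173.66]. Speed limits (degrees/s): [136.94, 136.94, 172.46, 180, 180, 180].

### API

Orientations are given as [roll, pitch, yaw] about the fixed x, y, z axes, in that order (R = Rz(yaw) Ry(pitch) Rx(roll)).
In Python, from plant import get_state, imaging, r, finder gives the robot as it stands.
- The arm moves only by the shell command python3 -m handwheel 'ROWS' [FORCE]. ROWS is JSON, a list of rows, each a list of 5 numbers: the closure, from 0 (fully open) to 1 (shut), then the shift along the world's x, y, z in cm, then the turn about the world's z in degrees. A call has 1 to 8 rows; each row is the pose to reach, as a shift and turn from the pose commanded when the call began; what a row does not reach only later rows make up. A row lasts 1/8 s, in which the tool goes at most 62.5 mm and 10.7 degrees, less where a joint would pass 70% of its speed; a pose out of reach is approached as far as the arm can. A call with a gripper value outside its range is refused whole. The fingers move at their own pace and stop on an object; FORCE is the grip in N (left out, the last holds). Time passes only in rows, so rows that repeat a pose let the fingers close. It gives the time, the measured TCP pose, the force, the opening and the grip force at its end, in the units of the state.
- get_state(): the state, without advancing time (a new reading comes with each control period).
- imaging.capture(name): name is "scene" or "top"; returns (picture, depth): 480x640x3 uint8, red, green, blue; 480x640 float32, m along the optical axis (not along the pixel's ray), 0 where there is no reading.
- imaging.get_calibration(name): a dict with "fx", "fy", "cx", "cy" (pixels), "rvec" (rotation vector, rad) and "tvec" (3), from world to camera coordinates, as OpenCV has them. Camera axes: x right, y down, z forward; pixel columns grow to the right and rows downward; lengths in m; the calibration is good to about 2 mm. A picture is of the moment at which its call begins. get_calibration takes no time and is no camera call.
- r.close_job(): hands the job in; it is judged then, once.
Trained networks look in the newest picture that a camera, given by its name, has taken for a name from the list of things; names that differ only in an ending like _2 or _b are one class to them, and where a whole thing is asked for, a point or a joint stands for the part that bears it (a point fixed in the world has none). Each returns a list of dicts, best first, with "p" (0 to 1); they miss things now and then, are a little off and sometimes report something else, mostly with a low value. They report only what shows in the picture. A call takes as long as a camera call. They do not tell look-alikes from the thing itself.
- finder.cut_out(camera, query): "region" (480x640 bool, what is visible of it) and "pixel" ([column, row] in pixels, amid what is visible of it).
The state is a dict: "time_s": time; "joints": joint angles; "qd": joint speeds; "joint_torque": joint torques, N m; "tcp_pos": TCP position; "eef_rot": TCP orientation; "contact_force": force on the tool from outside, world axes, zero at the start; "moment": the same for the moment, N m; "gripper_width": finger opening in m; "gripper_force": force on a finger pad.
Only numpy, scipy, OpenCV 4.12 (cv2) and the standard library are available. Lean on these libraries where they do the work, as an engineer would, in place of code of your own. Each camera call takes 0.05 s, during which the arm holds its last target. There are 200 camera calls.

### The job

The fence of the microplate nest has been knocked inwards: take the L-shaped setting square out of the white tray and press it gently into the nest's corner, against rail and fence at once, until the fence has swung back and both outer faces of the square sit flush without a gap. Keep it pressed on both faces like that for a good second with a few newtons on each (3 to 12 N is right, more than 20 N on either upsets the nest), then draw it off without shifting the fence and lay it flat in the tray again. Move the fence with the square only, not with the gripper, and leave the other things where they are.

Things in the scene. Friction and masses are not known exactly. Their poses are not given: they have to be found in the camera images.
- nest: Microplate nest fixed to the bench: grey painted plate 200 (x) x 180 (y) x 12 mm, origin at the centre of its underside. On it stand the rail (along the +y side, parallel to x) and the pivoting fence (at the +x side, running towards -y), both 22 mm high (tops 34 mm over the bench). They form an inside corner nominally at x = 70, y = 60 mm, open to -x and -y.
- rail_line (a point): Rail of the nest, an aluminium bar from nest x = -90 to +66 mm, 15 mm thick, 22 mm high, firm under a gentle push; axes parallel to the nest's. Origin on its NOMINAL face line (nest x = 0, y = 60, z = 12 mm). The bar is clamped in slots: its real face, looking to -y, stands up to 6 mm either side of that line, which this pose does not show: find it by touch.
- fence (a joint): Angle of the fence in rad: 0 = exactly square to the rail; positive = swung inwards, its free end towards nest -x (0.05 to 0.13 at the start). It turns between -0.12 and 0.25 about an upright axis at nest x = 70, y = 60 mm, in the plane of its face; a stiff pivot (about 0.2 N m of friction, no spring) keeps it where it is left.
- fence_tip (a point): The fence: aluminium bar 110 mm long, 14 mm thick, 22 mm high. This point: its free end, on its face, 115 mm from the pivot axis, 11 mm above the nest's top. The face looks along its own -x and the bar runs from 5 to 115 mm from the pivot along -y. When it is square to the rail its axes are parallel to the nest's. A straight face pressed flat against it squares it, as the pivot end cannot yield.
- square_grip (a point): Centre of the square's upright grip fin, the place to take it, 45 mm above the square's underside. Fin: 44 mm long (x), 12 mm thick (y, the way to pinch it), from 8 to 62 mm above the underside. Seen from here the long leg's outer face is at y = +35 mm (x = -55 to +39), the short leg's outer face at x = +45 mm (y = -45 to +29); the outer corner is relieved by 6 mm.
- square: The setting square: bare steel, 0.32 kg give or take 30 %, an L lying flat, legs 100 mm (along x) and 80 mm (along y), 20 mm wide, 16 mm thick, an 8 mm web between. Origin on its underside, 5 mm in -x and 5 mm in -y from the fin's centre. Its +y face (long leg) goes on the rail and its +x face (short leg) on the fence; its axes are then parallel to the nest's.
- tray: Shallow white plastic tool tray fixed to the bench, 180 (x) x 250 (y) x 12 mm high outside, walls and floor 3 mm. Origin at the centre of its underside. It holds the square, and beside it a plain straight-edge.
- straightedge: Bystander in the tray: straight steel bar 110 x 26 x 16 mm with the same kind of upright fin (44 x 12 mm, to 62 mm high) in its middle. Origin at the centre of its underside. Leave it.
- flask: Bystander: stoppered conical flask, 72 mm wide, 122 mm high. Origin at the centre of its underside.
- bottle: Bystander: white plastic bottle, 68 mm wide, 140 mm high. Origin at the centre of its underside.
- tipbox: Bystander: box of pipette tips, 115 x 82 mm, 67 mm high. Origin at the centre of its underside.
- jar: Bystander: small jar with a screw lid, 60 mm wide, 75 mm high. Origin at the centre of its underside.
- marker: Bystander: marker pen, 120 mm long and 13 mm thick, lying on the bench. Origin at the centre of its underside.
- beaker: Bystander: beaker, 70 mm wide, 85 mm high. Origin at the centre of its underside.
Not all that is in view belongs to the job. What is shaped like the square but purple is not meant.

How it is judged (in metres and radians):
On the way:
1. the square is pressed against rail and fence at once (over 2 N on each), parallel to the rail, with the fence square to the rail (within 0.02 rad), and held so for 0.8 s (value of joint fence between -0.02 and 0.02 rad and contact force between square and rail above 2 N and contact force between square and fence above 2 N and angle between the x axis of square and the x axis of nest, either way round below 0.02 rad and angle between square's own z axis and vertical below 0.05 rad), for 0.8 s.
At the end, for the whole second after the job is handed in: The fence is square to the rail within 0.02 rad (joint between -0.02 and 0.02); the square lies flat (within 0.06 rad) on the floor of the tray, its origin within 60 mm (x) and 100 mm (y) of the tray's centre, released and at rest (value of joint fence between -0.02 and 0.02 rad and x of square in the frame of tray between -0.06 and 0.06 m and y of square in the frame of tray between -0.1 and 0.1 m and z of square in the frame of tray below 0.007 m and angle between square's own z axis and vertical below 0.06 rad and linear speed of square below 0.01 m/s and angular speed of square below 0.1 rad/s); the robot touches nothing.
It fails at once if the square is pressed with more than 20 N on the rail (contact force between square and rail above 20 N).
It fails at once if the square is pressed with more than 20 N on the fence (contact force between square and fence above 20 N).
It fails at once if the robot itself pushes the fence (contact force between the arm and fence above 1 N).
It fails at once if the fingers push the fence (contact force between the fingers and fence above 1 N).
It fails at once if a bystander is moved by more than 30 mm (distance of any of straightedge, flask, bottle, tipbox, platestack, jar, marker, beaker from where it was at the start of the episode above 0.03 m).
It also fails if it takes over 72 s, if anything falls off the work surface, if the arm or the gripper's body presses on something with over 40 N, if the wrist force passes 120 N, or if a joint passes its speed limit or range.

## Working session

There is one attempt and no reset: what is moved stays moved. The work goes in short steps, Python scripts to look and compute and a shell command to move; the robot and the scene stay as the last step left them, time stands still between calls to the robot, and variables do not carry over. Pictures are saved under pics/ and viewed, at most 10 in all, crops included, and the job is handed in when it is done.

```bash
mkdir -p pics; cat > h.py <<'E'
import numpy as np, cv2
from plant import get_state, imaging, r, finder
def cap(n):
    p,d=imaging.capture(n); return p,d
def pts(n,d):
    c=imaging.get_calibration(n); R=cv2.Rodrigues(np.array(c["rvec"],float))[0]; t=np.array(c["tvec"],float).ravel()
    v,u=np.mgrid[0:480,0:640]
    P=np.stack([(u-c["cx"])/c["fx"]*d,(v-c["cy"])/c["fy"]*d,d],-1)
    W=(P-t)@R; W[d==0]=np.nan
    return W
def save(n,p): cv2.imwrite("pics/"+n+".png",p[...,::-1])
E
python3 - <<'E'
from h import *
s=get_state(); print(s["time_s"],s["tcp_pos"],s["eef_rot"],s["contact_force"])
for n in ("top","scene"):
    p,d=cap(n); save(n+"0",p); np.save(n+"0.npy",d); W=pts(n,d)
    for q in ("square","nest","tray","straightedge","fence"):
        for f in finder.cut_out(n,q)[:3]:
            m=f["region"]; print(n,q,round(f["p"],2),f["pixel"],m.sum(),np.round(np.nanmedian(W[m],0),3))
E
```

```text
0.0 [0.20177922 0.64356069 0.18571401] [ 1.79905156e+02 -7.42854100e-03 -1.74146702e+01] [-0.28303055 -0.28057639  0.14422722]
top square 0.62 [418.8, 341.5] 1075 [ 0.285 -0.228  0.016]
top square 0.61 [407.7, 258.6] 952 [ 0.489 -0.216  0.019]
top nest 0.87 [253.2, 225.8] 5439 [0.577 0.177 0.013]
top nest 0.49 [123.7, 314.3] 660 [0.35  0.47  0.073]
top tray 0.93 [386.5, 258.5] 5874 [ 0.494 -0.157  0.004]
top straightedge 0.92 [367.4, 258.2] 502 [ 0.49  -0.106  0.021]
top fence 0.53 [246.1, 194.0] 331 [0.648 0.193 0.033]
top fence 0.43 [501.4, 317.9] 988 [ 0.332 -0.409  0.096]
scene square 0.91 [354.1, 177.4] 660 [ 0.293 -0.22   0.016]
scene square 0.59 [294.8, 202.7] 795 [ 0.497 -0.213  0.019]
scene nest 0.63 [350.4, 314.7] 5597 [0.589 0.188 0.013]
scene tray 0.58 [305.3, 222.4] 3153 [ 0.515 -0.146  0.004]
scene straightedge 0.81 [316.8, 225.2] 602 [ 0.499 -0.101  0.021]
scene fence 0.74 [329.3, 327.8] 404 [0.653 0.202 0.032]
```

View pics/top0.png

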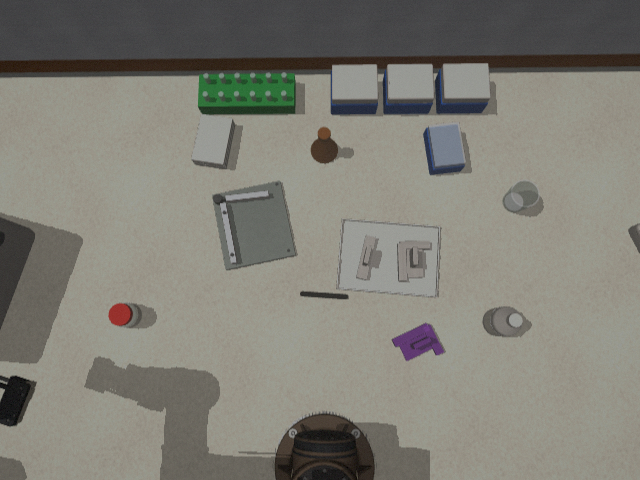

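```bash
python3 - <<'E'
import cv2,numpy as np
p=cv2.imread("pics/top0.png")
a=cv2.resize(p[205:305,330:450],None,fx=4.6,fy=4.6,interpolation=2)[:460,:]
b=cv2.resize(p[165:290,180:330],None,fx=3.68,fy=3.68,interpolation=2)[:460]
a=cv2.resize(a,(390,325));b=cv2.resize(b,(390,325))
cv2.imwrite("pics/crop0.png",np.hstack([a,b]))
E
```

```text
(no output)
```

View pics/crop0.png

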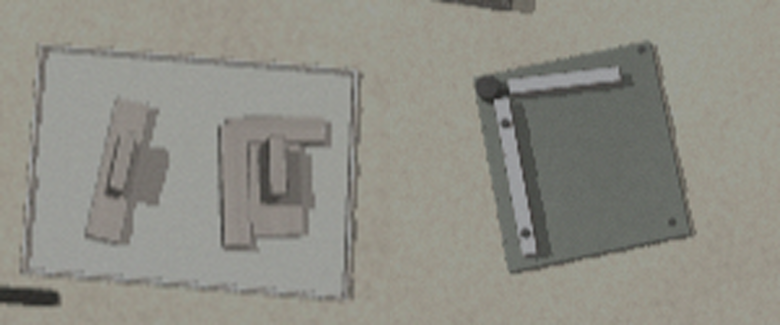

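The top picture holds three candidates. The bare-steel L in the tray is at (410,259). The purple look-alike is at (418,342), and the straight-edge with its fin is at (367,258). I choose (410,259): the crop shows a steel L with its corner up-left, which is +x,+y. The nest is at (253,226), with the rail on its left side and the fence at the top, swung in.

```bash
cat >> h.py <<'E'
def pca(X):
    c=X.mean(0); w,v=np.linalg.eigh(np.cov((X-c).T)); a=v[:,-1]
    return a
def rect(X):
    (c,s,a)=cv2.minAreaRect(np.float32(X*1000)); b=cv2.boxPoints((c,s,a)); e=[b[1]-b[0],b[2]-b[1]]
    L=max(e,key=np.linalg.norm); ang=np.degrees(np.arctan2(L[1],L[0]))
    return np.round(c,1),np.round(sorted(s),1),round((ang+90)%180-90,2)
def sel(W,z0,z1,x0,x1,y0,y1):
    with np.errstate(invalid='ignore'):
        return (W[...,2]>z0)&(W[...,2]<z1)&(W[...,0]>x0)&(W[...,0]<x1)&(W[...,1]>y0)&(W[...,1]<y1)
def comps(W,m,mn=25):
    k,l=cv2.connectedComponents(m.astype(np.uint8))
    for i in range(1,k):
        X=W[l==i]
        if len(X)>mn:
            a=pca(X[:,:2]); print("  n",len(X),"z",np.round(np.median(X[:,2]),4),"rect",*rect(X[:,:2]),"pca",round(np.degrees(np.arctan2(a[1],a[0]))%180,2),"mean",np.round(X[:,:2].mean(0)*1000,1))
E
python3 - <<'E'
from h import *
for n in ("top","scene"):
    W=pts(n,np.load(n+"0.npy"))
    print(n,"plate");comps(W,sel(W,.006,.040,.42,.75,.03,.33))
    print("bars");comps(W,sel(W,.025,.045,.42,.75,.03,.33))
    print("tray");comps(W,sel(W,.001,.1,.35,.65,-.32,0))
    print("fins");comps(W,sel(W,.05,.08,.38,.62,-.32,0),10)
    print("body");comps(W,sel(W,.015,.04,.38,.62,-.32,0),10)
p=cv2.imread("pics/scene0.png"); 
cv2.imwrite("pics/crop1.png",cv2.resize(p[140:390,240:450],None,fx=2.4,fy=2.4))
E
```

```text
top plate
  n 137 z 0.0228 rect [736.5 289. ] [20.5 80.4] -85.57 pca 85.27 mean [737.4 286.3]
  n 5316 z 0.0135 rect [581.9 177.4] [182.6 204.9] 11.65 pca 5.46 mean [577.2 176.4]
bars
  n 168 z 0.0417 rect [740.  290.2] [20.  79.6] 88.48 pca 84.84 mean [740.  283.7]
  n 745 z 0.0348 rect [569.9 202.3] [139.9 179.3] 3.79 pca 167.25 mean [598.2 223.4]
tray
  n 10371 z 0.0045 rect [ 500.8 -160.2] [298.7 319.7] 89.91 pca 98.92 mean [ 493.1 -163.5]
  n 44 z 0.0029 rect [633.6 -12.5] [23.2 31. ] -13.72 pca 15.38 mean [634.6 -11.3]
  n 36 z 0.0033 rect [633.8 -28.5] [21.4 32.4] -13.57 pca 168.35 mean [635.3 -31.3]
fins
  n 96 z 0.0658 rect [ 493.1 -107.3] [11.9 43.3] -13.75 pca 166.31 mean [ 492.5 -107. ]
  n 110 z 0.0657 rect [ 487.9 -221.9] [12.7 42.7] 0.12 pca 178.73 mean [ 488.1 -220.9]
body
  n 348 z 0.0201 rect [ 493.3 -107.5] [ 26.2 110. ] -13.51 pca 166.65 mean [ 491.2 -106.6]
  n 725 z 0.0192 rect [ 484.6 -226.4] [ 78.5 102.3] -1.3 pca 159.27 mean [ 489.  -216.5]
scene plate
  n 5351 z 0.0131 rect [579.1 178.6] [187.1 206.6] 12.31 pca 20.88 mean [586.2 186.9]
bars
  n 886 z 0.034 r
[... 320 characters left out ...]
8.4]
  n 84 z 0.0024 rect [ 635.9 -127.9] [27.6 63.7] -88.79 pca 92.08 mean [ 638.1 -126.9]
  n 26 z 0.0028 rect [440.2 -12.4] [18.4 30.8] 71.7 pca 78.64 mean [441.5 -12. ]
  n 61 z 0.0026 rect [629.3 -70. ] [36.2 47.4] -38.76 pca 148.78 mean [627.8 -74.1]
  n 86 z 0.0023 rect [628.8 -32.9] [39.9 56.6] -62.44 pca 94.13 mean [631. -34.]
fins
  n 110 z 0.0625 rect [ 490. -219.] [19.4 47.2] 3.24 pca 179.4 mean [ 492.3 -217.5]
  n 124 z 0.0624 rect [ 495.4 -103.6] [18.9 45.4] -13.54 pca 167.32 mean [ 495.8 -102.5]
body
  n 471 z 0.0194 rect [ 485.  -223.6] [ 86.7 103.4] -0.3 pca 157.25 mean [ 494.8 -211.6]
  n 323 z 0.0203 rect [ 494.9 -105.5] [ 35.4 112.9] -13.76 pca 166.35 mean [ 496.8 -102.4]
```

View pics/crop1.png

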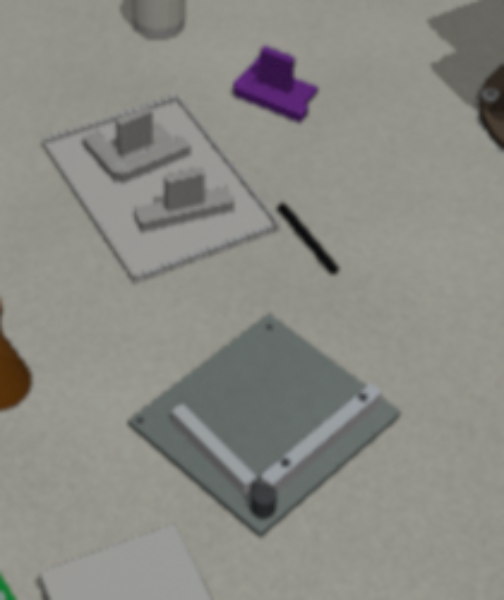

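```bash
python3 - <<'E'
from h import *
for n,c0 in (("top",(581,177.5)),("scene",(581,178.5))):
    W=pts(n,np.load(n+"0.npy")); m=sel(W,.025,.040,.45,.70,.05,.30)
    X=W[m][:,:2]*1000; a=np.radians(11.9); R=np.array([[np.cos(a),np.sin(a)],[-np.sin(a),np.cos(a)]])
    N=(X-c0)@R.T
    for nm,s,ax in (("rail",(N[:,1]>45)&(N[:,0]<50)&(N[:,0]>-85),0),("fence",(N[:,0]>40)&(N[:,1]<40),1)):
        S=N[s]; t,u=S[:,ax],S[:,1-ax]
        k=np.polyfit(t,u,1); print(n,nm,s.sum(),"dir off deg",np.degrees(np.arctan(k[0])).round(2),"perp mean",u.mean().round(1),"ext",t.min().round(1),t.max().round(1))
    # plate edges from top/plate points
    m=sel(W,.007,.040,.45,.72,.05,.32); N=(W[m][:,:2]*1000-c0)@R.T
    for ax in (0,1):
        for sg in (1,-1):
            b=np.arange(-70,71,10); e=[]
            for q in b:
                z=N[abs(N[:,1-ax]-q)<5][:,ax]; e.append(sg*np.sort(sg*z)[-3])
            k=np.polyfit(b,e,1); print("  edge ax",ax,sg,round(k[1],1),"deg",np.degrees(k[0]).round(2))
    k=W[sel(W,.001,.02,.38,.62,-.30,-.03)]
E
```

```text
top rail 318 dir off deg 0.17 perp mean 63.4 ext -84.8 49.0
top fence 230 dir off deg 5.53 perp mean 68.8 ext -54.8 39.8
  edge ax 0 1 97.4 deg 0.25
  edge ax 0 -1 -100.3 deg 0.23
  edge ax 1 1 90.3 deg -0.46
  edge ax 1 -1 -87.9 deg 0.19
scene rail 385 dir off deg 0.11 perp mean 66.1 ext -84.9 49.7
scene fence 260 dir off deg 4.57 perp mean 72.2 ext -55.0 39.8
  edge ax 0 1 99.6 deg -0.17
  edge ax 0 -1 -96.8 deg 1.97
  edge ax 1 1 91.3 deg -0.32
  edge ax 1 -1 -86.2 deg -0.1
```

```bash
python3 -m handwheel '[[0,5,-10,2,3],[0,9,-20,4,6],[0,13,-32,4,9],[0,17,-45,4,12],[0,21,-58,4,14],[0,25,-72,4,16.4],[0,28.7,-86.5,2,16.4],[0,28.7,-86.5,2,16.4]]' 20
```

```text
time_s: 1.6
tcp_pos: [0.3703, 0.1748, 0.217]
eef_rot: [-179.9, -0.1, -1.0]
contact_force: [2.0, 0.5, -0.2]
gripper_width: 0.0879
gripper_force: 0.0
```

```bash
python3 -m handwheel '[[0,2,-6,0,0],[0,4,-12,0,0],[0,6,-18,0,0],[0,8,-24,-1,0],[0,10,-30,-3,0],[0,11.8,-36,-5,0],[0,11.8,-39.6,-6.5,0],[0,11.8,-39.6,-6.5,0]]'
python3 - <<'E'
from h import *
p,d=cap("top"); W=pts("top",d)
print("body");comps(W,sel(W,.015,.03,.38,.62,-.32,0),10)
p2,d2=cap("scene"); W=pts("scene",d2)
print("fin");comps(W,sel(W,.05,.07,.40,.58,-.27,-.17),10)
a=cv2.resize(p[190:310,330:460],(390,360)); b=cv2.resize(p2[120:250,230:370],(390,360)); save("app",np.hstack([a,b]))
E
```

```text
time_s: 2.6
tcp_pos: [0.4868, -0.222, 0.1494]
eef_rot: [-180.0, 0.2, -1.3]
contact_force: [0.1, 0.6, -0.3]
gripper_width: 0.0872
gripper_force: 0.0
body
  n 346 z 0.0189 rect [ 463.6 -217.9] [52.4 70.2] -77.99 pca 106.71 mean [ 461.9 -212.4]
fin
  n 112 z 0.06 rect [ 491.3 -220. ] [23.2 46.7] -8.41 pca 178.9 mean [ 492.  -217.8]
```

View pics/app.png

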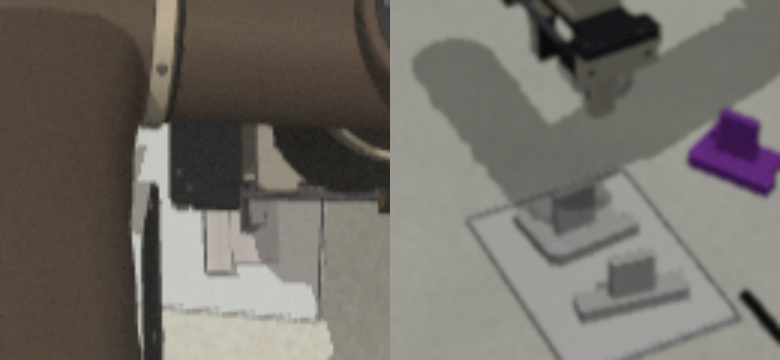

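The picture shows the gripper above the steel square's fin, at about (575,210) in the right half. The straight-edge and the purple square are well clear. I go down and grip.

```bash
python3 -m handwheel '[[0,0.15,0,-4,0],[0,0.15,0,-8,0],[0,0.15,0,-10.5,0],[0,0.15,0,-11.8,0],[0,0.15,0,-11.8,0]]'; python3 -m handwheel '[[1,0,0,0,0],[1,0,0,0,0],[1,0,0,0,0],[1,0,0,0,0],[1,0,0,0,0],[1,0,0,0,0],[1,0,0,0,0],[1,0,0,0,0]]' 45
```

```text
time_s: 3.32
tcp_pos: [0.4898, -0.2188, 0.0337]
eef_rot: [180.0, 0.0, -0.9]
contact_force: [-0.5, -0.5, -0.7]
gripper_width: 0.0879
gripper_force: 0.0
time_s: 4.32
tcp_pos: [0.4896, -0.2194, 0.0335]
eef_rot: [-180.0, 0.0, -1.0]
contact_force: [-0.5, 0.3, -0.4]
gripper_width: 0.0131
gripper_force: 0.0
```

```bash
python3 -m handwheel '[[1,0,0,0,0],[1,0,0,0,0],[1,0,0,0,0],[1,0,0,0,0]]' 45; python3 -m handwheel '[[1,0,0,1,0],[1,0,0,3,0],[1,0,0,6,0],[1,0,0,9,0],[1,0,0,9,0],[1,0,0,9,0]]'; python3 - <<'E'
from h import *
p,d=cap("scene"); W=pts("scene",d)
print(get_state())
comps(W,sel(W,.07,.13,.42,.60,-.30,-.13),10)
save("lift",cv2.resize(p[100:260,220:400],(540,480)))
E
```

```text
time_s: 4.82
tcp_pos: [0.4896, -0.2195, 0.0335]
eef_rot: [-180.0, 0.0, -1.0]
contact_force: [-0.7, 0.3, -0.4]
gripper_width: 0.0001
gripper_force: 0.0
time_s: 5.58
tcp_pos: [0.4894, -0.2193, 0.1237]
eef_rot: [-180.0, -0.0, -1.0]
contact_force: [-0.3, 0.1, -0.1]
gripper_width: 0.0004
gripper_force: 0.0
{'time_s': 5.625, 'joints': array([-3.19826051e+00,  1.05300403e+01, -2.19765387e+01, -1.75170971e-02,
       -5.75344883e+01,  9.21881582e+01]), 'qd': array([-0.03040715,  0.67304345, -0.30520696,  0.10846652,  0.00840282,
        0.00281711]), 'joint_torque': array([ 1.35167941e-02, -4.22638965e+01,  2.68104529e+01,  6.26000851e+00,
        7.80031853e-02, -1.59165847e-04]), 'tcp_pos': array([ 0.48910521, -0.21932155,  0.12314127]), 'eef_rot': array([-1.79983670e+02,  4.04745356e-02, -1.01950483e+00]), 'contact_force': array([-0.9778969 , -0.07465724,  0.75278696]), 'moment': array([-0.02290864,  0.06331904,  0.01559713]), 'gripper_force': 0.0, 'gripper_width': 0.0003017068934546967}
```

View pics/lift.png

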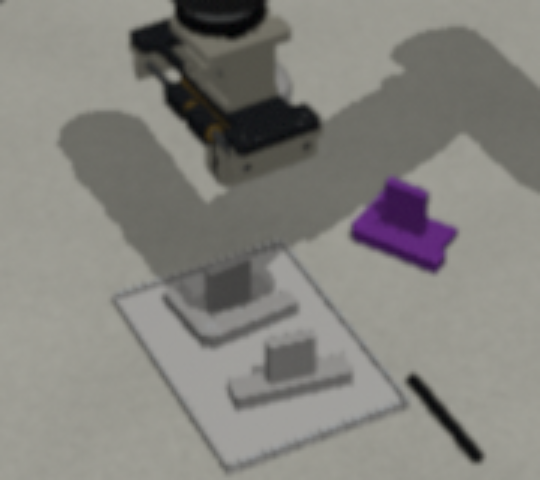

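The picture shows the closed, empty gripper at about (225,170). The square still lies in the tray at (228,300), unmoved, so the fingers passed without touching the fin. I check the reported TCP against the images.

```bash
python3 - <<'E'
from h import *
s=get_state(); t=s["tcp_pos"]; print(t)
for n in ("scene","top"):
    c=imaging.get_calibration(n); K=np.array([[c["fx"],0,c["cx"]],[0,c["fy"],c["cy"]],[0,0,1.]])
    for q in (t,t+[0,0,.04],[.4885,-.221,.065]): print(n,cv2.projectPoints(np.float64([q]),np.float64(c["rvec"]),np.float64(c["tvec"]),K,None)[0].ravel().round(1))
p,d=cap("scene"); W=pts("scene",d)
m=sel(W,.075,.30,.35,.68,-.40,-.05)
X=W[m]
for z in np.arange(.08,.30,.02):
    Y=X[abs(X[:,2]-z)<.01]
    if len(Y): print(z.round(2),len(Y),Y.min(0).round(3)[:2],Y.max(0).round(3)[:2],Y.mean(0).round(3)[:2])
E
```

```text
[ 0.48910521 -0.21932155  0.12314127]
scene [295.5 171.3]
scene [295.2 159.3]
scene [295.9 187.5]
top [418.  251.2]
top [421.1 248.3]
top [414.5 255.4]
0.16 6 [ 0.493 -0.222] [ 0.5   -0.206] [ 0.498 -0.214]
0.18 53 [ 0.491 -0.235] [ 0.502 -0.199] [ 0.499 -0.215]
0.2 33 [ 0.494 -0.233] [ 0.503 -0.198] [ 0.5   -0.211]
0.22 17 [ 0.456 -0.305] [ 0.529 -0.132] [ 0.5   -0.201]
0.24 372 [ 0.453 -0.309] [ 0.531 -0.127] [ 0.508 -0.194]
0.26 464 [ 0.45  -0.318] [ 0.532 -0.119] [ 0.508 -0.195]
0.28 629 [ 0.451 -0.316] [ 0.532 -0.117] [ 0.499 -0.182]
```

The fingertips really stand about 35 mm higher than the reported z: depth shows the tips at about 0.158 and the body's underside at about 0.225. x and y agree. That explains the miss, so I open and go that much deeper.

```bash
python3 -m handwheel '[[0,0,0,-1,0],[0,0,0,-2,0],[0,0,0,-2,0],[0,0,0,-2,0],[0,0,0,-2,0],[0,0,0,-2,0],[0,0,0,-2,0],[0,0,0,-2,0]]';python3 -m handwheel '[[0,0,0,0,0],[0,0,0,0,0],[0,0,0,-3,0],[0,0,0,-6,0],[0,0,0,-8,0],[0,0,0,-9,0],[0,0,0,-9.7,0],[0,0,0,-10.1,0]]'; python3 - <<'E'
from h import *
p,d=cap("scene"); print(get_state()["tcp_pos"],get_state()["contact_force"]);save("low",cv2.resize(p[100:260,220:400],(540,480)))
W=pts("scene",d);X=W[sel(W,.07,.30,.35,.68,-.40,-.05)]
for z in np.arange(.07,.15,.01):
    Y=X[abs(X[:,2]-z)<.005]
    if len(Y): print(z.round(2),len(Y),Y.min(0).round(3)[:2],Y.max(0).round(3)[:2])
E
```

```text
time_s: 6.68
tcp_pos: [0.4897, -0.2195, 0.1036]
eef_rot: [180.0, -0.0, -1.0]
contact_force: [-0.1, -0.6, 0.7]
gripper_width: 0.0751
gripper_force: 0.0
time_s: 7.68
tcp_pos: [0.49, -0.2195, 0.0026]
eef_rot: [180.0, -0.0, -1.0]
contact_force: [0.2, 0.3, 0.6]
gripper_width: 0.0875
gripper_force: 0.0
[ 0.4897409  -0.21944038  0.00228937] [-0.85837599  0.28521451 -0.37989915]
0.07 24 [ 0.481 -0.281] [ 0.505 -0.1  ]
0.08 36 [ 0.481 -0.284] [ 0.505 -0.152]
0.09 10 [ 0.484 -0.271] [ 0.495 -0.152]
0.1 6 [ 0.494 -0.274] [ 0.501 -0.264]
0.11 62 [ 0.456 -0.306] [ 0.531 -0.128]
0.12 160 [ 0.456 -0.309] [ 0.532 -0.127]
0.13 199 [ 0.454 -0.309] [ 0.533 -0.124]
0.14 112 [ 0.454 -0.31 ] [ 0.532 -0.12 ]
```

View pics/low.png

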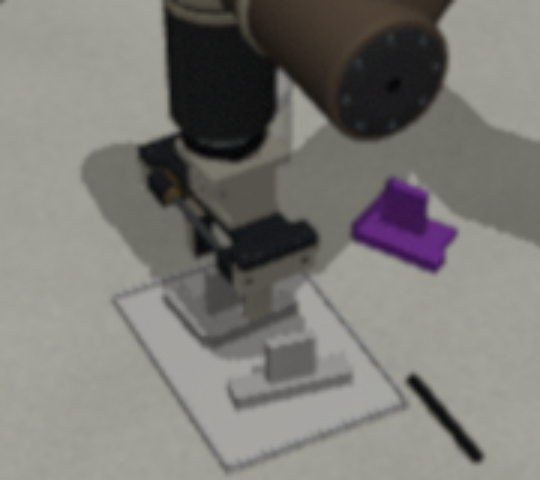

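The picture shows the fingers straddling the fin, with tips at about (258,315) just over the square and the straight-edge clear. I close.

```bash
python3 -m handwheel '[[1,0,0,-0.3,0],[1,0,0,-0.3,0],[1,0,0,-0.3,0],[1,0,0,-0.3,0],[1,0,0,-0.3,0],[1,0,0,-0.3,0],[1,0,0,-0.3,0],[1,0,0,-0.3,0]]' 45;  python3 -m handwheel '[[1,0,0,0,0],[1,0,0,0,0],[1,0,0,0,0],[1,0,0,1,0],[1,0,0,3,0],[1,0,0,6,0],[1,0,0,9,0],[1,0,0,9,0]]'; python3 - <<'E'
from h import *
s=get_state(); print(s["tcp_pos"],s["gripper_width"],s["gripper_force"],s["contact_force"],s["moment"])
E
```

```text
time_s: 8.72
tcp_pos: [0.4896, -0.2195, -0.0005]
eef_rot: [180.0, 0.0, -1.0]
contact_force: [0.3, -1.4, -0.6]
gripper_width: 0.0132
gripper_force: 0.3
time_s: 9.72
tcp_pos: [0.4913, -0.2196, 0.0921]
eef_rot: [180.0, -0.3, -1.0]
contact_force: [-1.1, -0.1, -3.8]
gripper_width: 0.0115
gripper_force: 45.0
[ 0.4912838  -0.2195717   0.09214316] 0.011540712310281887 44.96941030025482 [-1.09330349 -0.07722251 -3.75707159] [-0.01569255  0.00687086  0.01861099]
```

Gripped: 11.5 mm wide, 45 N, about 3.5 N of weight. I carry it to above the nest's open area and turn it to the nest's yaw.

```bash
python3 -m handwheel '[[1,0.5,3,2,1],[1,1.5,8,2,3],[1,3,13.5,2,5],[1,4.5,19,2,7],[1,5.5,24.5,2,9],[1,6.5,30,2,11],[1,7.5,35,2,12.5],[1,8.3,38.6,2,13]]'; python3 -m handwheel '[[1,0,0,0,0],[1,0,0,-3,0],[1,0,0,-5,0],[1,0,0,-5,0],[1,0,0,-5,0]]'; python3 - <<'E'
from h import *
s=get_state(); print(s["tcp_pos"],s["eef_rot"],s["contact_force"])
for n in ("top","scene"):
    p,d=cap(n); W=pts(n,d); print(n); comps(W,sel(W,.066,.1,.45,.7,.05,.28),20)
    save("ov"+n,p)
a=cv2.imread("pics/ovscene.png"); cv2.imwrite("pics/ov.png",cv2.resize(a[210:390,260:450],(570,540)))
E
```

```text
time_s: 10.72
tcp_pos: [0.5719, 0.1686, 0.1082]
eef_rot: [180.0, 0.1, 12.1]
contact_force: [0.1, -0.1, -2.4]
gripper_width: 0.0114
gripper_force: 45.0
time_s: 11.35
tcp_pos: [0.5729, 0.1662, 0.06]
eef_rot: [180.0, -0.0, 12.0]
contact_force: [-0.6, 1.1, -2.4]
gripper_width: 0.012
gripper_force: 45.0
[0.57286522 0.16616703 0.05996139] [ 1.79991335e+02 -1.39074794e-02  1.19770893e+01] [-0.63822576  1.05142912 -2.39660889]
top
  n 41 z 0.0798 rect [615.3 132.7] [ 9.7 21.6] 14.32 pca 14.58 mean [614.1 132.4]
  n 376 z 0.0778 rect [542.  162.7] [47.4 62.3] -74.2 pca 111.34 mean [539.2 164.2]
scene
  n 742 z 0.0789 rect [579.9 162.9] [82.9 84.4] 11.45 pca 145.81 mean [590.8 176.3]
```

View pics/ov.png

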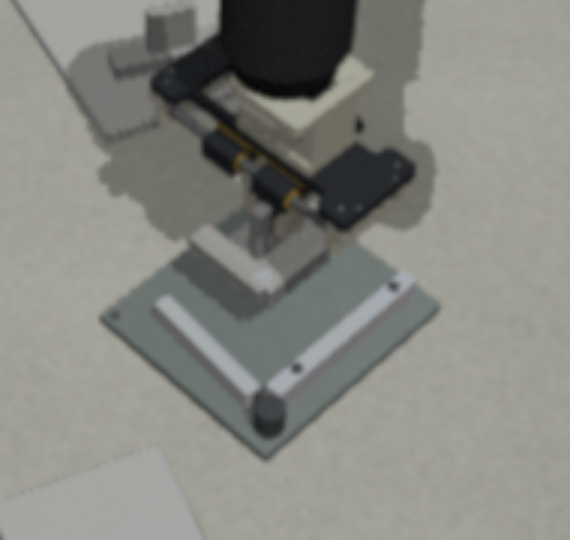

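The square hangs level over the nest at about (255,265). The rail is on its right and the fence, swung in, is at lower left. I lower it and approach the rail.

```bash
python3 -m handwheel '[[1,0,0,-2,0],[1,0,0,-4,0],[1,0,0,-4.8,0],[1,0,0,-4.8,0],[1,-0.1,0.6,-4.8,0],[1,-0.25,1.2,-4.8,0],[1,-0.4,1.9,-4.8,0],[1,-0.5,2.35,-4.8,0]]'; python3 -m handwheel '[[1,0,0,0,0],[1,0,0,0,0]]';  python3 -m handwheel '[[1,0,0.1,0,0],[1,-0.04,0.2,0,0],[1,-0.04,0.2,0,0]]';
```

```text
time_s: 12.45
tcp_pos: [0.5676, 0.1908, 0.0117]
eef_rot: [-180.0, -0.0, 12.0]
contact_force: [0.0, -0.2, -3.2]
gripper_width: 0.0118
gripper_force: 45.0
time_s: 12.7
tcp_pos: [0.5676, 0.19, 0.0115]
eef_rot: [180.0, 0.0, 12.0]
contact_force: [0.1, 0.3, -2.4]
gripper_width: 0.0116
gripper_force: 45.0
time_s: 13.08
tcp_pos: [0.5673, 0.192, 0.0115]
eef_rot: [180.0, 0.0, 12.0]
contact_force: [-0.3, -0.5, -2.9]
gripper_width: 0.0114
gripper_force: 45.0
```

```bash
for i in 1 2 3 ; do python3 -m handwheel '[[1,-0.02,0.1,0,0],[1,-0.02,0.1,0,0]]' | egrep "tcp|contact"; done
```

```text
tcp_pos: [0.5671, 0.1931, 0.0115]
contact_force: [0.4, 0.6, -3.1]
tcp_pos: [0.5668, 0.1941, 0.0115]
contact_force: [-1.0, -0.5, -2.7]
tcp_pos: [0.5666, 0.1951, 0.0115]
contact_force: [-0.1, -0.9, -3.7]
```

```bash
python3 -m handwheel '[[1,-0.01,0.05,0,0],[1,-0.01,0.05,0,0]]' | egrep "tcp|contact"; python3 -m handwheel '[[1,-0.01,0.05,0,0],[1,-0.01,0.05,0,0]]' | egrep "tcp|contact"; python3 -m handwheel '[[1,-0.01,0.05,0,0],[1,-0.01,0.05,0,0]]' | egrep "tcp|contact"; python3 -m handwheel '[[1,-0.01,0.05,0,0],[1,-0.01,0.05,0,0]]' | egrep "tcp|contact"
```

```text
tcp_pos: [0.5665, 0.1956, 0.0115]
contact_force: [0.4, 0.2, -2.8]
tcp_pos: [0.5664, 0.1961, 0.0115]
contact_force: [-0.0, 0.2, -3.4]
tcp_pos: [0.5664, 0.1966, 0.0115]
contact_force: [0.9, 0.4, -2.8]
tcp_pos: [0.5662, 0.1971, 0.0115]
contact_force: [-0.2, -0.8, -1.7]
```

```bash
python3 -m handwheel '[[1,-0.01,0.05,0,0],[1,-0.01,0.05,0,0]]' | egrep "tcp|contact"; python3 -m handwheel '[[1,-0.01,0.05,0,0],[1,-0.01,0.05,0,0]]' | egrep "tcp|contact"; python3 -m handwheel '[[1,-0.01,0.05,0,0],[1,-0.01,0.05,0,0]]' | egrep "tcp|contact"
```

```text
tcp_pos: [0.5661, 0.1976, 0.0115]
contact_force: [0.7, 0.3, -2.5]
tcp_pos: [0.566, 0.1979, 0.0115]
contact_force: [-0.2, -1.0, -3.7]
tcp_pos: [0.5659, 0.198, 0.0115]
contact_force: [1.3, -4.0, -1.2]
```

Rail contact at TCP y≈0.198, about 7 N/mm. I back off about 1 mm and slide along +x of the nest towards the fence.

```bash
python3 -m handwheel '[[1,0.03,-0.13,0,0],[1,0.4,-0.05,0,0],[1,0.9,0.06,0,0],[1,1.4,0.17,0,0],[1,1.9,0.27,0,0],[1,2.2,0.34,0,0],[1,2.35,0.37,0,0],[1,2.35,0.37,0,0]]'; python3 -m handwheel '[[1,0.1,0.02,0,0],[1,0.1,0.02,0,0]]' | egrep "tcp|contact"; python3 -m handwheel '[[1,0.1,0.02,0,0],[1,0.1,0.02,0,0]]' | egrep "tcp|contact";python3 -m handwheel '[[1,0.1,0.02,0,0],[1,0.1,0.02,0,0]]' | egrep "tcp|contact"; python3 -m handwheel '[[1,0.1,0.02,0,0],[1,0.1,0.02,0,0]]' | egrep "tcp|contact"
```

```text
time_s: 16.58
tcp_pos: [0.5894, 0.2022, 0.0114]
eef_rot: [180.0, 0.0, 12.0]
contact_force: [0.3, 0.1, -3.1]
gripper_width: 0.0114
gripper_force: 45.0
tcp_pos: [0.5904, 0.2025, 0.0115]
contact_force: [-0.4, 0.2, -3.8]
tcp_pos: [0.5915, 0.2027, 0.0115]
contact_force: [0.0, -0.6, -3.4]
tcp_pos: [0.5925, 0.2029, 0.0115]
contact_force: [0.3, -0.0, -2.5]
tcp_pos: [0.593, 0.2029, 0.0113]
contact_force: [-2.3, -0.1, -1.7]
```

```bash
python3 -m handwheel '[[1,0.05,0.01,0,0],[1,0.1,0.02,0,0],[1,0.15,0.03,0,0],[1,0.2,0.04,0,0],[1,0.2,0.04,0,0]]' | egrep "tcp|contact|eef"; python3 -m handwheel '[[1,0.05,0.01,0,0],[1,0.1,0.02,0,0],[1,0.1,0.02,0,0]]' | egrep "tcp|contact";python3 -m handwheel '[[1,0.05,0.01,0,0],[1,0.1,0.02,0,0],[1,0.1,0.02,0,0]]' | egrep "tcp|contact|eef"
```

```text
tcp_pos: [0.5954, 0.2033, 0.0114]
eef_rot: [180.0, 0.0, 12.0]
contact_force: [-1.9, -0.7, -2.0]
tcp_pos: [0.5964, 0.2035, 0.0114]
contact_force: [-1.5, -0.5, -2.7]
tcp_pos: [0.5974, 0.2038, 0.0114]
eef_rot: [180.0, 0.0, 12.0]
contact_force: [-2.5, -1.1, -3.8]
```

```bash
python3 -m handwheel '[[1,0.05,0.01,0,0],[1,0.1,0.02,0,0],[1,0.1,0.02,0,0]]' | egrep "tcp|contact"; python3 -m handwheel '[[1,0.05,0.01,0,0],[1,0.05,0.01,0,0]]' | egrep "tcp|contact";python3 -m handwheel '[[1,0.05,0.01,0,0],[1,0.05,0.01,0,0]]' | egrep "tcp|contact";python3 -m handwheel '[[1,0.05,0.01,0,0],[1,0.05,0.01,0,0]]' | egrep "tcp|contact"
```

```text
tcp_pos: [0.5985, 0.204, 0.0115]
contact_force: [-1.7, -1.0, -3.7]
tcp_pos: [0.599, 0.2042, 0.0115]
contact_force: [-2.3, -2.0, -3.4]
tcp_pos: [0.5995, 0.2043, 0.0115]
contact_force: [-2.0, -1.6, -3.8]
tcp_pos: [0.6, 0.2044, 0.0115]
contact_force: [-2.1, -0.8, -3.1]
```

```bash
python3 -m handwheel '[[1,0.05,0.01,0,0],[1,0.05,0.01,0,0]]' | egrep "tcp|contact"; python3 -m handwheel '[[1,0.05,0.01,0,0],[1,0.05,0.01,0,0]]' | egrep "tcp|contact";python3 -m handwheel '[[1,0.05,0.01,0,0],[1,0.05,0.01,0,0]]' | egrep "tcp|contact"; python3 - <<'E'
from h import *
for n in ("scene","top"):
    p,d=cap(n); W=pts(n,d); save(n+"c",p)
    X=W[sel(W,.029,.04,.5,.72,.08,.3)][:,:2]*1000; a=np.radians(12); N=(X-(581,178))@np.array([[np.cos(a),np.sin(a)],[-np.sin(a),np.cos(a)]]).T
    s=(N[:,1]<20)&(N[:,0]>55)
    if s.sum()>10: print(n,s.sum(),np.polyfit(N[s][:,1],N[s][:,0],1))
print(get_state()["moment"])
E
```

```text
tcp_pos: [0.6005, 0.2044, 0.0115]
contact_force: [-2.5, -1.6, -3.5]
tcp_pos: [0.6007, 0.2044, 0.0115]
contact_force: [-4.7, -2.5, -1.5]
tcp_pos: [0.6008, 0.2043, 0.0115]
contact_force: [-5.1, -2.2, 0.5]
scene 262 [-0.10946562 72.76049713]
top 58 [-0.35751786 61.20635837]
[-0.9776029   2.02713355  0.0228469 ]
```

The fence force has stepped up from 2.5 to 5 N, so the fence is flush at the pivot end. Now I press onto the rail.

```bash
python3 -m handwheel '[[1,-0.01,0.05,0,0],[1,-0.01,0.05,0,0]]' | egrep "tcp|contact"; python3 -m handwheel '[[1,-0.01,0.05,0,0],[1,-0.01,0.05,0,0]]' | egrep "tcp|contact";python3 -m handwheel '[[1,-0.01,0.05,0,0],[1,-0.01,0.05,0,0]]' | egrep "tcp|contact|eef"
```

```text
tcp_pos: [0.6007, 0.2046, 0.0114]
contact_force: [-3.6, -2.3, -1.7]
tcp_pos: [0.6006, 0.2051, 0.0113]
contact_force: [-4.7, -3.7, -1.7]
tcp_pos: [0.6005, 0.2053, 0.0113]
eef_rot: [179.9, 0.1, 12.0]
contact_force: [-3.1, -4.4, -2.0]
```

```bash
python3 -m handwheel '[[1,0.03,0.05,0,0],[1,0.03,0.05,0,0]]' | egrep "tcp|contact"; python3 -m handwheel '[[1,0.02,0.02,0,0],[1,0.02,0.02,0,0]]' | egrep "tcp|contact|eef"; python3 - <<'E'
from h import *
f=[]
for i in range(6):
    cap("scene"); s=get_state(); f.append(np.r_[s["contact_force"],s["moment"]])
print(np.mean(f,0).round(2),s["tcp_pos"],s["eef_rot"])
F=np.mean(f,0); print("nest Fx,Fy",F[0]*.978+F[1]*.208,-F[0]*.208+F[1]*.978)
E
```

```text
tcp_pos: [0.6005, 0.2053, 0.0113]
contact_force: [-4.3, -6.1, -1.4]
tcp_pos: [0.6005, 0.2053, 0.0113]
eef_rot: [179.9, 0.2, 12.0]
contact_force: [-5.3, -5.6, 0.3]
[-5.32 -6.34  0.16 -2.41  1.93 -0.04] [0.60053674 0.20530026 0.01128435] [1.79906971e+02 1.49976974e-01 1.19778397e+01]
nest Fx,Fy -6.520943356997363 -5.098217353006125
```

```bash
python3 -m handwheel '[[1,0,0,0,0],[1,0,0,0,0],[1,0,0,0,0],[1,0,0,0,0],[1,0,0,0,0],[1,0,0,0,0],[1,0,0,0,0],[1,0,0,0,0]]' | egrep "contact|tcp|time";  python3 - <<'E'
from h import *
f=[]
for i in range(8):
    p,d=cap("scene"); s=get_state(); f.append(s["contact_force"])
F=np.mean(f,0); print("nest Fx,Fy",F[0]*.978+F[1]*.208,-F[0]*.208+F[1]*.978,F[2])
save("press0",p); cv2.imwrite("pics/press.png",cv2.resize(p[230:390,270:450][...,::-1],(640,569),interpolation=cv2.INTER_CUBIC))
E
```

```text
time_s: 23.48
tcp_pos: [0.6006, 0.2053, 0.0113]
contact_force: [-4.4, -5.3, -0.6]
nest Fx,Fy -6.332112633782942 -4.931250479696922 -0.05126709803827592
```

View pics/press.png

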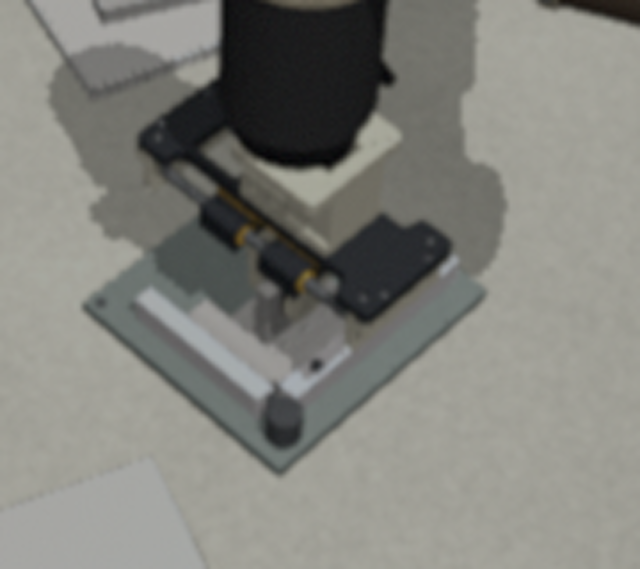

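```bash
python3 - <<'E'
from h import *
p0=cv2.imread("pics/scene0.png"); 
p,d=cap("scene"); s=finder.cut_out("scene","fence")
c=imaging.get_calibration("scene"); K=np.array([[c["fx"],0,c["cx"]],[0,c["fy"],c["cy"]],[0,0,1.]])
R=cv2.Rodrigues(np.float64(c["rvec"]))[0]; t=np.float64(c["tvec"]).ravel()
# ortho-rectify plane z=0.034 in nest frame, 0.5 mm/px ; axes: col = -y, row = -x
a=np.radians(12); ex=np.array([np.cos(a),np.sin(a),0]); ey=np.array([-np.sin(a),np.cos(a),0]); o=np.array([.581,.178,.034])
def ortho(im,z):
    o[2]=z
    x0,y0=.105,.095; q=.0005
    A=np.c_[-q*ey,-q*ex,o+x0*ex+y0*ey]; H=K@(R@A+np.c_[np.zeros((3,2)),t])
    return cv2.warpPerspective(im,H,(380,160),flags=cv2.INTER_LINEAR|cv2.WARP_INVERSE_MAP)
A=ortho(p0,.034);B=ortho(p[...,::-1],.034);C=ortho(p0,.012);D=ortho(p[...,::-1],.012)
cv2.imwrite("pics/or.png",np.hstack([np.vstack([A,B]),np.vstack([C,D])]))
for nm,I in (("before",A),("now",B)):
    g=cv2.GaussianBlur(cv2.cvtColor(I,cv2.COLOR_BGR2GRAY),(0,0),2).astype(float)
    G=np.gradient(g,axis=0); cols=np.arange(150,285,3)
    for lo,hi,sg in ((30,75,1),):
        e=[lo+np.argmax(sg*G[lo:hi,k]) for k in cols]; k=np.polyfit(cols,e,1); r_=e-np.polyval(k,cols); ok=abs(r_)<4; k=np.polyfit(cols[ok],np.array(e)[ok],1)
        print(nm,"fence outer edge slope",k,ok.sum(), e[::5])
for nm,I in (("plate before",C),("now",D)):
    g=cv2.GaussianBlur(cv2.cvtColor(I,cv2.COLOR_BGR2GRAY),(0,0),2).astype(float)
    G=np.gradient(g,axis=0); cols=np.arange(60,340,5); e=np.array([np.argmin(G[0:30,k]) for k in cols]); k=np.polyfit(cols,e,1); print(nm,k,e[::7])
E
```

```text
before fence outer edge slope [ 0.09328063 35.51805007] 45 [np.int64(49), np.int64(51), np.int64(53), np.int64(53), np.int64(55), np.int64(57), np.int64(58), np.int64(59), np.int64(61)]
now fence outer edge slope [-8.08080808e-03  4.28565657e+01] 45 [np.int64(42), np.int64(41), np.int64(43), np.int64(41), np.int64(41), np.int64(42), np.int64(41), np.int64(42), np.int64(41)]
plate before [9.09090909e-04 3.19545455e+00] [3 3 4 3 4 4 3 4]
now [1.57211210e-04 3.34395079e+00] [3 4 4 3 4 3 4 3]
```

View pics/or.png

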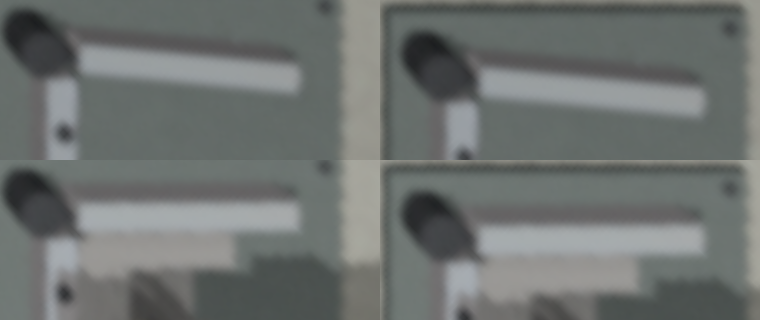

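The rectified view shows the fence edge going from 0.093 to about -0.008 rad, with the short leg flush against it along its length, and it has been held for over a second. I draw off diagonally, then lift and carry the square back.

```bash
python3 -m handwheel '[[1,-0.04,-0.06,0,0],[1,-0.1,-0.15,0,0],[1,-0.25,-0.4,0,0],[1,-0.7,-1.1,0,0],[1,-1.5,-2.3,0,0],[1,-2.0,-3.0,0,0],[1,-2.0,-3.0,3,0],[1,-2.0,-3.0,8,0]]'; python3 -m handwheel '[[1,0,-2,1,-1],[1,-1,-6,2,-3],[1,-2.5,-12,2,-5],[1,-4,-18,2,-7],[1,-5.5,-24,2,-9],[1,-7,-30,2,-11],[1,-8.5,-35,2,-12.5],[1,-9.1,-39.5,2,-13]]'; python3 -m handwheel '[[1,0,0,0,0],[1,0,0,0,0],[1,0,0,-1,0]]'
```

```text
time_s: 24.98
tcp_pos: [0.5801, 0.1755, 0.0908]
eef_rot: [179.9, 0.2, 12.0]
contact_force: [0.4, 1.2, -3.0]
gripper_width: 0.0121
gripper_force: 45.0
time_s: 25.98
tcp_pos: [0.4884, -0.2202, 0.1111]
eef_rot: [-180.0, 0.0, -1.1]
contact_force: [0.5, 0.7, -3.1]
gripper_width: 0.0116
gripper_force: 45.0
time_s: 26.35
tcp_pos: [0.4912, -0.2176, 0.1016]
eef_rot: [180.0, -0.1, -1.0]
contact_force: [0.1, 0.3, -2.8]
gripper_width: 0.0116
gripper_force: 45.0
```

```bash
python3 -m handwheel '[[1,-0.15,-0.15,-3,0],[1,-0.15,-0.15,-6,0],[1,-0.15,-0.15,-8.5,0],[1,-0.15,-0.15,-9.3,0],[1,-0.15,-0.15,-9.7,0],[1,-0.15,-0.15,-9.7,0]]' | egrep "tcp|contact"; python3 -m handwheel '[[1,0,0,-0.1,0],[1,0,0,-0.1,0]]' | egrep "tcp|contact"; python3 -m handwheel '[[1,0,0,-0.1,0],[1,0,0,-0.2,0],[1,0,0,-0.2,0]]' | egrep "tcp|contact"; python3 -m handwheel '[[1,0,0,-0.1,0],[1,0,0,-0.1,0]]' | egrep "tcp|contact"
```

```text
tcp_pos: [0.4897, -0.2195, 0.005]
contact_force: [0.4, 0.2, -3.2]
tcp_pos: [0.4895, -0.2197, 0.004]
contact_force: [-0.0, -0.5, -3.7]
tcp_pos: [0.489, -0.2197, 0.0014]
contact_force: [0.3, 0.2, -3.2]
tcp_pos: [0.4891, -0.2197, 0.0004]
contact_force: [0.3, 0.4, -3.1]
```

```bash
python3 -m handwheel '[[1,0,0,-0.05,0],[1,0,0,-0.05,0]]' | egrep "tcp|contact"; python3 -m handwheel '[[1,0,0,-0.05,0],[1,0,0,-0.05,0]]' | egrep "tcp|contact";  python3 -m handwheel '[[1,0,0,-0.05,0],[1,0,0,-0.05,0]]' | egrep "tcp|contact"
```

```text
tcp_pos: [0.4891, -0.2196, -0.0]
contact_force: [-0.7, 0.1, -3.7]
tcp_pos: [0.4892, -0.2197, -0.0005]
contact_force: [-0.1, -0.1, -2.0]
tcp_pos: [0.4892, -0.2197, -0.0005]
contact_force: [-3.7, 2.2, 5.5]
```

Down on the floor. I release and rise.

```bash
python3 -m handwheel '[[0,0,0,0.05,0],[0,0,0,0.05,0],[0,0,0,0.05,0],[0,0,0,0.05,0],[0,0,0,0.05,0],[0,0,0,0.05,0],[0,0,0,0.05,0],[0,0,0,0.05,0]]'; python3 -m handwheel '[[0,0,0,0,0],[0,0,0,0,0],[0,0,0,1,0],[0,0,0,4,0],[0,0,0,8,0],[0,0,0,12,0],[0,-3,6,14,0],[0,-8,12,16,0]]'; python3 -m handwheel '[[0,-5,5,2,0],[0,-8,10,2,0],[0,-8,10,2,0]]'; python3 - <<'E'
from h import *
for n in ("top","scene"):
    p,d=cap(n); W=pts(n,d); save(n+"e",p)
    print(n,"fins");comps(W,sel(W,.05,.08,.38,.62,-.32,0),10)
    print("body");comps(W,sel(W,.015,.04,.38,.62,-.32,0),10)
a,b=cv2.imread("pics/scenee.png"),cv2.imread("pics/tope.png")
cv2.imwrite("pics/end.png",np.hstack([cv2.resize(a[140:390,240:450],(380,452)),cv2.resize(b[165:315,190:460],(410,228))[:452] if 0 else cv2.copyMakeBorder(cv2.resize(b[165:315,190:460],(410,228)),0,224,0,0,0)]))
E
```

```text
time_s: 29.72
tcp_pos: [0.4891, -0.2197, -0.0005]
eef_rot: [180.0, 0.0, -1.0]
contact_force: [-0.2, -0.1, -1.0]
gripper_width: 0.0849
gripper_force: 0.0
time_s: 30.72
tcp_pos: [0.4245, -0.1181, 0.1544]
eef_rot: [-180.0, -0.1, -1.1]
contact_force: [0.2, 2.5, 0.0]
gripper_width: 0.0876
gripper_force: 0.0
time_s: 31.1
tcp_pos: [0.3434, -0.016, 0.1745]
eef_rot: [-179.8, -0.2, -0.6]
contact_force: [0.3, 0.4, 0.5]
gripper_width: 0.0877
gripper_force: 0.0
top fins
  n 97 z 0.0654 rect [ 493.3 -107.4] [11.9 44.6] -13.59 pca 166.5 mean [ 492.4 -107. ]
  n 107 z 0.065 rect [ 488.1 -220.9] [13.  42.7] -1.25 pca 2.16 mean [ 487.6 -220. ]
body
  n 294 z 0.0204 rect [ 497.1 -108.4] [ 26.2 103.4] -13.59 pca 167.85 mean [ 500.2 -109.1]
  n 739 z 0.0195 rect [ 483.2 -225.6] [80.5 99.5] -1.07 pca 157.95 mean [ 489.7 -215.9]
scene fins
  n 106 z 0.0623 rect [ 490.7 -216.7] [21.2 48.6] -2.22 pca 179.84 mean [ 491.7 -216.2]
  n 122 z 0.0622 rect [ 494.8 -103.8] [20.5 44.8] -10.72 pca 167.25 mean [ 496.  -102.5]
body
  n 474 z 0.0193 rect [ 484.1 -221.1] [ 86.1 106.6] -4.29 pca 156.1 mean [ 494.4 -209.8]
  n 327 z 0.0207 rect [ 495.4 -104.4] [ 35.3 110.9] -13.95 pca 166.73 mean [ 497.8 -102.2]
```

View pics/end.png

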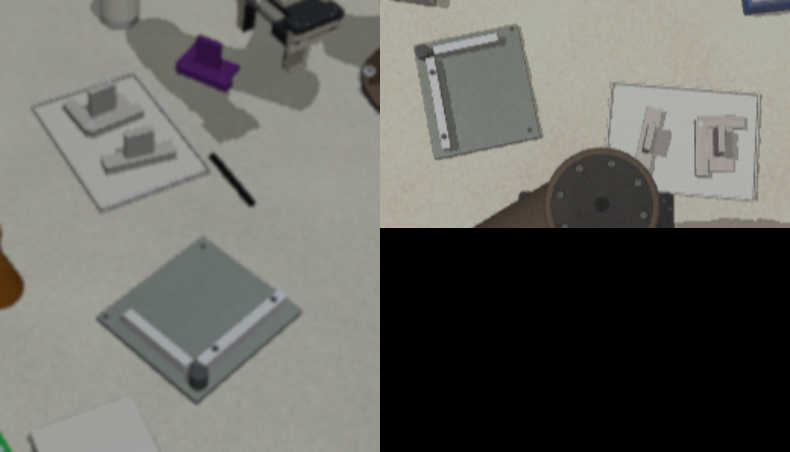

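The square lies flat in the tray at (100,105), the fence stands parallel to the plate edge, and everything else is in place. I make one numeric check of the fence and hand in.

```bash
python3 - <<'E'
from h import *
a=np.radians(12)
e=[]
for n in ("top","scene"):
    p,d=cap(n); W=pts(n,d)
    X=W[sel(W,.025,.040,.45,.70,.05,.30)][:,:2]*1000; N=(X-(581,178))@np.array([[np.cos(a),np.sin(a)],[-np.sin(a),np.cos(a)]]).T
    s=(N[:,0]>40)&(N[:,1]<40); q=(N[:,1]>45)&(N[:,0]<50)&(N[:,0]>-85)
    k=np.polyfit(N[s][:,1],N[s][:,0],1)[0]; k2=np.polyfit(N[q][:,0],N[q][:,1],1)[0]; print(n,"fence",k,"rail",k2,"angle",k+k2); e.append(k+k2)
if abs(np.mean(e))<.02: print(r.close_job())
E
```

```text
top fence -0.010029726920921767 rail 0.0021402474009297643 angle -0.007889479519992002
scene fence 0.00019992901457376115 rail 0.0030478828155853727 angle 0.003247811830159134
the job is handed in; nothing more can be done
None
```

The job is handed in: the fence measured square to the rail within about 0.008 rad by both cameras, the square was held flush for over 1 s at about 6 N on the fence and 5 N on the rail, and it lies flat in the tray again with the arm clear; I have no verdict back from the judging.

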